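# Load the vacuum sealer and lower its heavy cover

### The job

Stand the small glass jar upright on the floor of the open vacuum sealer's chamber, without dropping it. Then bring the sealer's heavy cover down under control so that it never slams (it falls by itself once past its balance), and press its sprung handle bar down with about 12 newtons for one second to bed the seal, no harder. Let go, leaving the cover shut with the jar inside and everything else undisturbed.

Things in the scene. Friction and masses are not known exactly. Their poses are not given: they have to be found in the camera images.
- sealer: chamber vacuum sealer of sheet steel, fixed, 310 deep x 300 wide x 95 mm tall. Origin on the table under the hinge line, mid-width; x to its rear, roughly world +x (yaw within 0.2), y left, z up. The open-topped chamber is in front of the hinge: inside x -195 to -20 mm, y -115 to 115 mm, floor 12 mm and rim 95 mm above the table. Behind the hinge (x 0 to 90 mm): pump housing, 95 mm tall
- hinge (a point): mid-point of the cover's hinge axis, at x 0, y 0, z 95 mm of the sealer; the axis runs along the sealer's y. Cover: aluminium frame, clear window, 220 x 300 x 16 mm, 0.75 to 1 kg. Struts hold it open; it takes 1 to 2 N at the bar to bring it forward, but below about 0.7 to 1.0 rad its weight wins: let go there, it falls and slams. Holding it back takes up to about 2 N at the bar
- cover (a joint): angle of the cover (rad): 0 = lying shut on its seal, grows as it opens, 1.3 = open stop, where it starts (1.27 to 1.3). Left alone when shut, it stays shut by its own weight
- seal (a point): middle of the chamber's front rim, z 95 mm, x -200 mm of the sealer, where the black rubber seal lies, under the cover when shut
- handle (a joint): how far the sprung handle bar is pressed in towards the cover (m), square to the cover: 0 = out, 5 mm = its stop. Stiff springs: it starts to give at about 3 N of downward push on the bar and gives about 1 mm for each further 4 N, springs back when let go. With the cover shut, 8 to 9 N beds the seal, 12 to 13 N is right, near 20 N it is overloaded
- bar (a point): middle of the handle: round steel bar, 12 mm diameter, along the sealer's y, free for 158 mm between its two end posts, 40 mm beyond the cover's free edge. Unpressed, at cover angle a, its axis is 260 cos a - 22 sin a mm in front of the hinge axis and 260 sin a + 22 cos a mm above it. Its frame turns with the cover; being round it can turn between gripping fingers
- jar_mid (a point): centre of the jar to be sealed (35 mm above its underside), z up: small closed glass jar with flat metal cap and paper label, 56 mm across, 70 mm tall, 0.2 to 0.4 kg, standing on the table left or right of the sealer
- tin: label-wrapped metal tin, 72 mm across, 130 mm tall, standing; origin at the centre of its underside. Taller and wider than the jar. Bystander, leave alone
- bowl: brass bowl, 140 mm across, 55 mm tall; origin at its underside centre. Bystander, leave alone
- grater: box grater of sheet steel, about 90 x 75 mm and 215 mm tall; origin at its underside centre. Bystander, leave alone
- mill: dark wooden pepper mill, 54 mm across, 150 mm tall; origin at its underside centre. Bystander, leave alone
- mug: white mug, 80 mm across, 90 mm tall; origin at its underside centre. Bystander, leave alone
Not all that is in view belongs to the job. Of the things like the part that bears jar_mid, leave any that is blue, red or yellow; of the rest the larger one is meant.

How it is judged (in metres and radians):
On the way, in this order (a step that is already met when the one before it is completed fails the run):
1. the jar stands released on the chamber floor, the cover still open (x of jar_mid in the frame of sealer between -0.18 and -0.03 m and y of jar_mid in the frame of sealer between -0.1 and 0.1 m and z of jar_mid in the frame of sealer below 0.053 m and angle between jar_mid's own z axis and vertical below 0.15 rad and contact force between jar and the fingers below 0.1 N and value of joint cover above 1 rad), for 0.2 s.
2. the cover has been lowered to its last few centimetres (value of joint cover below 0.12 rad).
3. the shut cover's handle bar is pressed in against its springs (8 to 9 N or more) (value of joint cover below 0.012 rad and value of joint handle above 0.0014 m), for 0.5 s.
At the end, for the whole second after the job is handed in: the cover lies shut on its seal (within 0.012 rad) and at rest, its handle bar sprung back (pressed in less than 1.4 mm); the jar stands upright (within 0.15 rad) on the chamber floor (x of jar_mid in the frame of sealer between -0.18 and -0.03 m and y of jar_mid in the frame of sealer between -0.1 and 0.1 m and z of jar_mid in the frame of sealer below 0.053 m and angle between jar_mid's own z axis and vertical below 0.15 rad and value of joint cover below 0.012 rad and value of joint handle below 0.0014 m and velocity of joint cover between -0.05 and 0.05 rad/s); the robot touches nothing.
It fails at once if the cover slams or is flung: it closes faster than 0.9 rad/s (about 0.24 m/s at the bar) (velocity of joint cover below -0.9 rad/s).
It fails at once if the handle is pressed too hard (beyond 4.2 mm, about 20 N) (value of joint handle above 0.0042 m).
It fails at once if the jar is dropped or thrown (moves faster than 0.5 m/s out of the fingers) (contact force between jar and the fingers below 0.1 N and linear speed of jar above 0.5 m/s).
It fails at once if a bystander is shifted by more than 40 mm (distance of any of tin, bowl, grater, mill, mug from where it was at the start of the episode above 0.04 m).
It also fails if it takes over 72 s, if anything falls off the work surface, if the arm or the gripper's body presses on something with over 40 N, if the wrist force passes 120 N, or if a joint passes its speed limit or range.

### The arm

A 6-joint arm with a two-finger parallel gripper is mounted at the origin on the work surface. World frame = base frame: x ahead of the robot, y to its left, z up, the work surface at z = 0. Lengths are in m, angles in degrees, forces in N, time in s.
With the tool pointing down it reaches from about 0.325 to 0.775 m from the base axis. Payload 9.3 kg.
Tool frame: the origin (TCP) lies at the centre of the arm's flange, where the gripper is bolted on; the fingertips stand 173 mm ahead of it and the grasp point (between the pads) lies 155 mm ahead of it; z points along the fingers, y is the line along which they close (so a half turn about z gives the same grasp; the last joint's range is limited). The gripper opens to 85 mm and grips with 20 to 120 N. Pads are 22 mm wide; open, the fingers measure 114 mm over their backs; the gripper's body (76 mm by 85 mm) begins 54 mm behind the grasp point. The pads swing forward as they close: fully open they stand 13 mm farther back than shut.
Start: joints at [-83.285, 14.817, 1.232, 76.415, 0, 81.257], TCP at [0.147, -0.53, 0.405] pointing down, gripper open.
Joint ranges: [-174.27, 174.27], [-52.1, 104.24], [-59.71, 78.15], [-110.17, 111.67], [-87.03, 83.33], [-180, 180]. Speed limits (degrees/s): [127.2, 127.2, 159.86, 180, 180, 180].

### API

Orientations are given as a 3x3 rotation matrix whose columns are the frame's x, y, z axes.
In Python, from workcell import env, status, get_image gives the robot as it stands. Calls block until the motion is done:
- env.move_ptp(position, orientation): joint-space move of the TCP to a pose.
- env.servo_line(position, orientation=None, feed=0.15, guard=None): straight line of the TCP; orientation=None keeps the orientation; feed is the mean speed in m/s. With guard (N) it stops when the force on the tool has changed by that much, and returns True; else False.
- env.goto_joints(angles): joint-space move.
- env.move_gripper(opening): opening from 0.0 (shut) to 1.0 (fully open); the grip force is fixed at half the most; returns when the fingers have stopped.
- env.pause(seconds).
- env.ik(position, orientation): joint angles nearest the present ones, or None.
- status.state(): the state.
- get_image(name): name is "scene" or "top" or "wrist"; returns a dict with "img" (480x640x3 uint8, blue, green, red), "intrinsics" (3x3 intrinsics, pixels), "k1" (the pictures are not rectified: a ray, as slopes to the right and down, at radius r is drawn at 1 + k1 r^2 times it, then the intrinsics apply), "T" (4x4, takes a point from camera to world coordinates); the wrist camera has in their place "hand_eye" (4x4, takes a point from camera to tool coordinates, whose origin is the TCP and whose axes are the flange's). Camera axes: x right, y up, looking along -z (the intrinsics and any distortion apply to the point x, -y, -z); pixel columns grow to the right and rows downward; lengths in m; the calibration is good to about 2 mm. A picture is of the moment at which its call begins: read the wrist's pose just before it. There is no depth.
A pose or a line that the arm cannot do raises env.PlanningError and nothing moves.
- env.hand_in(): hands the job in; it is judged then, once.
The state is a dict: "time_s": time; "q": joint angles; "joint_vel": joint speeds; "effort": joint torques, N m; "ee_pos": TCP position; "tcp_rot": TCP orientation; "contact_force": force on the tool from outside, world axes, zero at the start; "wrist_torque": the same for the moment, N m; "opening": opening from 0.0 (shut) to 1.0 (fully open); "grip_force": force on a finger pad.
Only numpy, scipy, OpenCV 4.12 (cv2) and the standard library are available. Lean on these libraries where they do the work, as an engineer would, in place of code of your own. Each camera call takes 0.05 s, during which the arm holds its last target. There are 200 camera calls.

## Working session

There is one attempt and no reset: what is moved stays moved. The work goes in short steps, each a Python script; the robot and the scene stay as the last script left them, time stands still between calls to the robot, and variables do not carry over. Pictures are saved under pics/ and viewed, at most 12 in all, crops included, and the job is handed in when it is done.

```bash
mkdir -p pics; ls
python3 - <<'E'
from workcell import env,status,get_image
import cv2,numpy as np
for n in("scene","top"):
    d=get_image(n);cv2.imwrite(f"pics/{n}.png",d["img"]);print(n,d["intrinsics"],d["k1"],np.round(d["T"],4).tolist())
d=get_image("wrist");print(d["hand_eye"])
print(status.state())
E
```

```text
pics
scene [[569.39340612   0.         318.39687888]
 [  0.         569.39340612 245.44332403]
 [  0.           0.           1.        ]] 0.034318693085154915 [[0.6952, -0.4921, 0.5239, 1.3226], [0.7188, 0.475, -0.5077, -0.7335], [0.001, 0.7295, 0.6839, 1.0692], [0.0, 0.0, 0.0, 1.0]]
top [[480.73011875   0.         319.26477941]
 [  0.         480.73011875 236.64421134]
 [  0.           0.           1.        ]] -0.08693114051200079 [[0.0197, 0.9859, -0.1664, 0.3529], [-0.9998, 0.0189, -0.0064, -0.0199], [-0.0032, 0.1665, 0.986, 1.2368], [0.0, 0.0, 0.0, 1.0]]
[[-5.34961840e-04  9.46171869e-01  3.23664192e-01  8.39184713e-02]
 [ 9.99999856e-01  5.15457134e-04  1.45986873e-04  1.63176554e-03]
 [-2.87063441e-05  3.23664223e-01 -9.46172009e-01  3.00815448e-02]
 [ 0.00000000e+00  0.00000000e+00  0.00000000e+00  1.00000000e+00]]
{'time_s': 0.15, 'q': array([-8.32846013e+01,  1.48441321e+01,  1.20234713e+00,  7.64188400e+01,
        1.77185392e-04,  8.12578151e+01]), 'joint_vel': array([ 0.04617289, -0.06811298,  0.05702901,  0.07353244,  0.02826002,
        0.07888912]), 'effort': array([ 1.84523757e-03, -5.55968928e+01,  3.44663215e+01,  1.13612515e-02,
       -3.13264436e-04, -6.57087696e-06]), 'ee_pos': array([ 0.1465914 , -0.53007136,  0.40421544]), 'tcp_rot': array([[ 9.63828038e-01,  2.66524856e-01, -1.20661025e-04],
       [ 2.66524833e-01, -9.63827478e-01,  1.05120690e-03],
       [ 1.63876356e-04, -1.04534184e-03, -9.99999440e-01]]), 'contact_force': array([ 0.96178597,  0.60826044, -0.18300621]), 'wrist_torque': array([ 0.00271926,  0.04737677, -0.00365221]), 'grip_force': 0.0, 'opening': 1.0004693444804116}
```

View pics/scene.png

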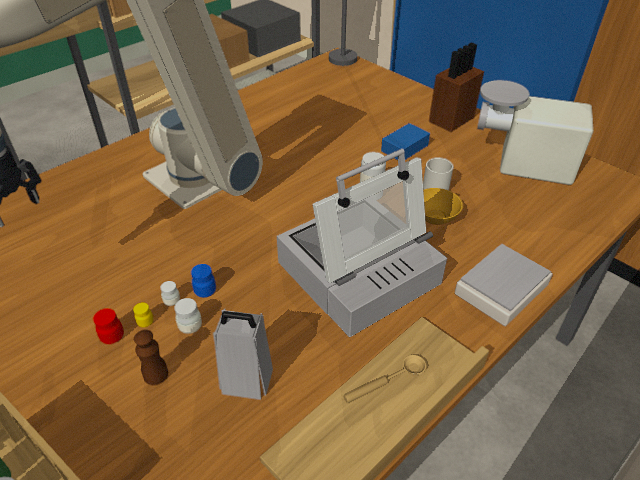

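View pics/top.png

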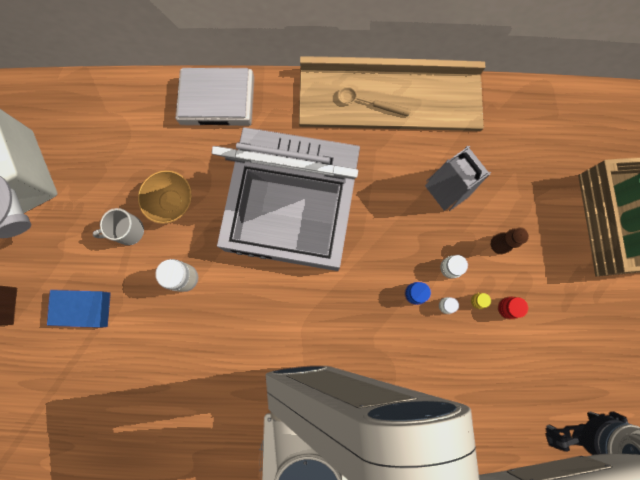

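The scene shows white jars at top-image (455,266) and (449,306), blue (418,293), yellow (483,300) and red (513,308). The tall white tin is at (172,275). Blue, yellow and red are excluded, so the larger white jar at (455,266) is meant. I'll confirm that in a crop.

```bash
cat > h.py <<'E'
from workcell import env,status,get_image
import cv2,numpy as np
from scipy.spatial.transform import Rotation as Ro
def cam(n):
    s=status.state(); d=get_image(n)
    if "T" not in d:
        W=np.eye(4);W[:3,:3]=s["tcp_rot"];W[:3,3]=s["ee_pos"];d["T"]=W@d["hand_eye"]
    return d
def dist(d): return np.array([d["k1"],0,0,0.])
def px2w(d,uv,z):
    n=cv2.undistortPoints(np.array([[uv]],float),d["intrinsics"],dist(d))[0,0]
    r=d["T"][:3,:3]@[n[0],-n[1],-1];o=d["T"][:3,3]
    return o+r*(z-o[2])/r[2]
def w2px(d,P):
    p=(np.asarray(P)-d["T"][:3,3])@d["T"][:3,:3]*[1,-1,-1]
    return cv2.projectPoints(p.reshape(-1,1,3),np.zeros(3),np.zeros(3),d["intrinsics"],dist(d))[0][:,0]
def down(yaw): # tool z down, finger (y) line at yaw(rad) from world x
    y=np.array([np.cos(yaw),np.sin(yaw),0]);z=np.array([0,0,-1.])
    return np.column_stack([np.cross(y,z),y,z])
E
python3 - <<'E'
from h import *
d=cam("top");im=d["img"]
a=cv2.resize(im[240:330,390:540],(800,480),interpolation=cv2.INTER_CUBIC)
b=cv2.resize(im[120:280,205:370],(0,0),fx=3.7,fy=3.7,interpolation=cv2.INTER_CUBIC)
cv2.imwrite("pics/jars.png",a);cv2.imwrite("pics/seal.png",b);print(b.shape)
for p in [(455,266),(449,306),(418,293)]:print(px2w(d,p,.07))
for p in [(220,250),(340,268)]:print(px2w(d,p,.095))
E
```

```text
(592, 610, 3)
[ 0.4831176  -0.34653551  0.07      ]
[ 0.3855233  -0.32964236  0.07      ]
[ 0.41580949 -0.25432454  0.07      ]
[0.50833451 0.2258971  0.095     ]
[ 0.47068605 -0.06338306  0.095     ]
```

View pics/jars.png

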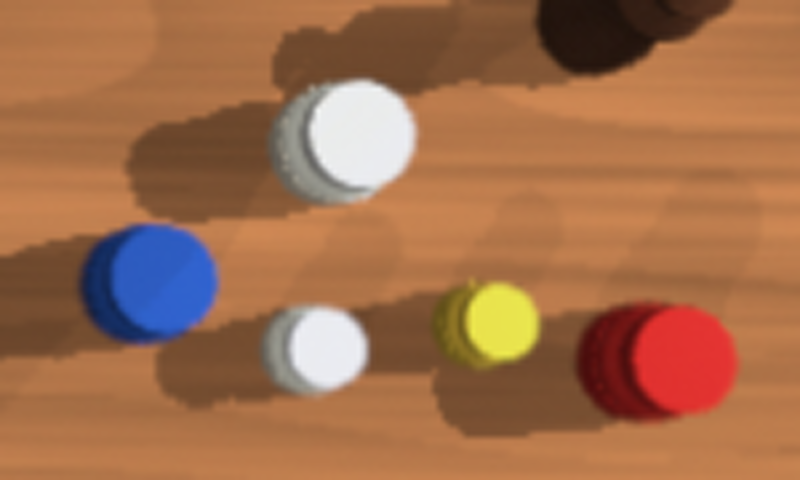

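View pics/seal.png

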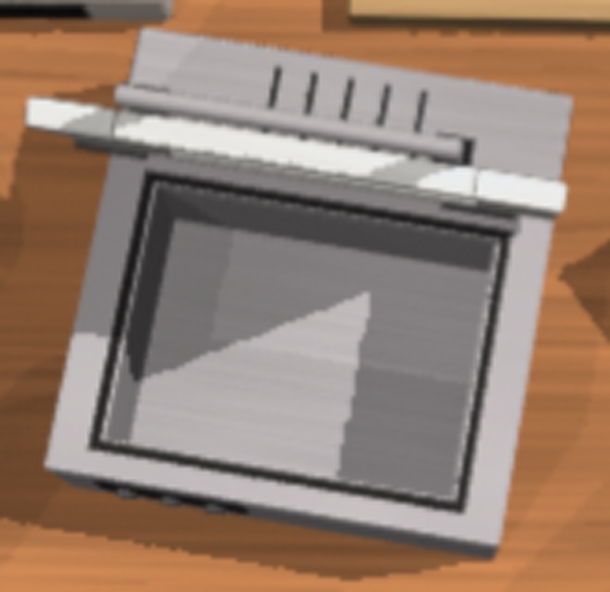

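Run:
```python
from h import *
from scipy.optimize import least_squares
d=cam("top");s=cam("scene")
c=np.array([(143,28),(572,98),(497,547),(46,468)],float)
uv=(c+.5)/3.7-.5+[205,120]
L=np.array([(.09,.15,.095),(.09,-.15,.095),(-.22,-.15,.095),(-.22,.15,.095)])
W=lambda p,L:np.c_[(np.array([[np.cos(p[2]),-np.sin(p[2])],[np.sin(p[2]),np.cos(p[2])]])@np.asarray(L)[:,:2].T).T+p[:2],np.asarray(L)[:,2]]
r=least_squares(lambda p:(w2px(d,W(p,L))-uv).ravel(),[.7,.05,-.1]);p=r.x
print("sealer",p,np.abs(r.fun).max(), [px2w(d,u,.095).round(4) for u in uv])
a=1.29;bx=-(.26*np.cos(a)-.022*np.sin(a));bz=.095+.26*np.sin(a)+.022*np.cos(a)
P=W(p,[(bx,.079,bz),(bx,0,bz),(bx,-.079,bz),(0,.15,.095),(0,-.15,.095),(-.22,.15,.095),(-.22,-.15,.095)])
print("bar",P[:3].round(4));
j=px2w(d,(457.5,265.4),.07);print("jar",j,w2px(s,[j]))
im=s["img"].copy()
for n,u in enumerate(w2px(s,P)):cv2.drawMarker(im,tuple(int(round(x)) for x in u),(0,0,255),0,9,1)
for u in w2px(s,[j]):cv2.drawMarker(im,tuple(int(round(x)) for x in u),(0,0,255),0,7,1)
cv2.imwrite("pics/chk.png",cv2.resize(im[130:350,150:470],(800,550),interpolation=cv2.INTER_CUBIC))
np.save("sealer.npy",p);np.save("jar.npy",j)
```

```text
sealer [ 0.7113765   0.05243169 -0.15488535] 0.7680242270526492 [array([0.822 , 0.1848, 0.095 ]), array([ 0.7766, -0.1077,  0.095 ]), array([ 0.4719, -0.0609,  0.095 ]), array([0.5176, 0.2335, 0.095 ])]
bar [[ 0.6733  0.1383  0.3509]
 [ 0.6611  0.0603  0.3509]
 [ 0.6489 -0.0178  0.3509]]
jar [ 0.48469779 -0.35278676  0.07      ] [[183.95377349 304.34016246]]
```

View pics/chk.png

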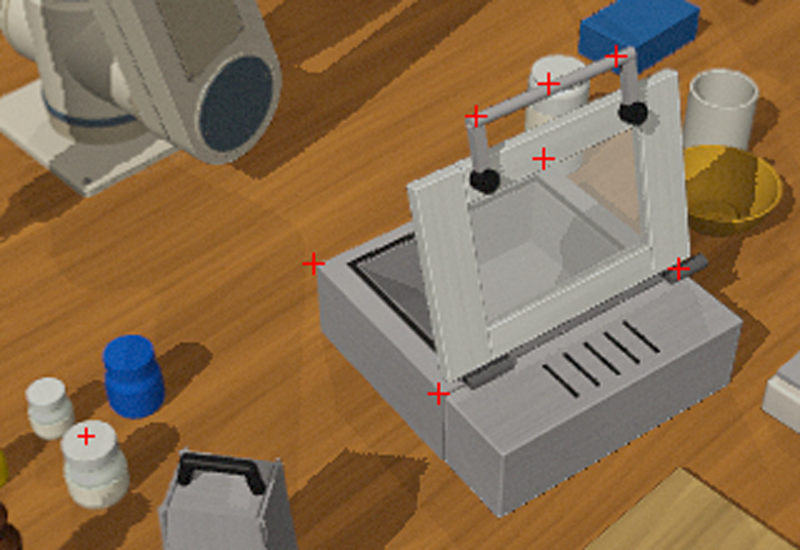

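Confirmed: the jar is the large white one, not the small white one. The sealer fit agrees with both views, and the bar markers lie on the bar. Next is a closer look at the jar with the wrist camera.

Run:
```python
from h import *
d=cam("top");print("mill",px2w(d,(517,236),.15),px2w(d,(497,246),0.0),"grater",px2w(d,(470,165),.2))
j=np.load("jar.npy");R=down(np.radians(35))
q=env.ik([j[0],j[1],.38],R);print(q,env.ik([j[0],j[1],.195],R))
env.move_ptp([j[0],j[1],.38],R)
w=cam("wrist");cv2.imwrite("pics/w1.png",w["img"]);np.save("w1T.npy",w["T"])
print(w2px(w,[j]),status.state()["time_s"],w["k1"])
```

```text
mill [ 0.54655701 -0.47256582  0.15      ] [ 0.54554606 -0.47964786  0.        ] grater [ 0.69897643 -0.35147805  0.2       ]
[-44.06506459  20.11124744   5.29242618  75.18117874   0.
  10.93493541] [-44.06506459  27.14847888 -12.1730702   50.67845092   0.
  10.93493541]
[[315.65382307 219.35082289]] 1.825 -0.05053878539394993
```

View pics/w1.png

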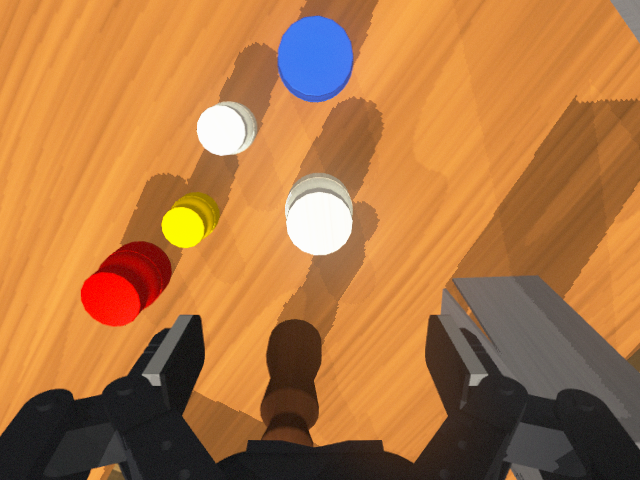

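The wrist view shows the jar cap at (320,223), against a prediction of (316,219). That is a correction of a few millimetres. Next I grasp the jar and place it.

```bash
cat >> h.py <<'E'
def fz(n=8):
    o=[]
    for _ in range(n):
        o.append(status.state()["contact_force"]);env.pause(.02)
    return np.mean(o,0)
p=np.load("sealer.npy")
ex=np.array([np.cos(p[2]),np.sin(p[2]),0]);ey=np.array([-ex[1],ex[0],0]);H=np.array([p[0],p[1],.095])
def S(x,y,z): return np.array([p[0],p[1],0])+x*ex+y*ey+[0,0,z]
E
python3 - <<'E'
from h import *
d=dict(get_image("wrist"));d["T"]=np.load("w1T.npy")
j=px2w(d,(320,223),.07);print(j)
R=down(np.radians(35))
env.servo_line([j[0],j[1],.193],R,feed=.12)
env.move_gripper(0.0)
s=status.state();print("grip",s["opening"],s["grip_force"],s["ee_pos"])
f0=fz();env.servo_line([j[0],j[1],.36],feed=.12);f1=fz();s=status.state()
print(f0,f1,s["opening"],s["grip_force"],s["time_s"])
Rp=down(np.pi/2+p[2])
print(env.ik(S(-.19,0,.36),Rp),env.ik(S(-.14,0,.206),Rp))
env.move_ptp(S(-.19,0,.36),Rp)
env.servo_line(S(-.14,0,.36),feed=.12)
env.servo_line(S(-.14,0,.216),feed=.12)
s=status.state();print(s["ee_pos"],s["opening"],s["time_s"])
w=cam("wrist");cv2.imwrite("pics/w2.png",w["img"])
E
```

```text
[ 0.48895403 -0.35325373  0.07      ]
grip 0.6304182333907962 62.995898520788955 [ 0.48894307 -0.35332696  0.19392316]
[-2.41907756  0.8425378   7.43933328] [-0.27424167 -0.20151339 -2.26493812] 0.6273776084409004 63.27079753908038 5.8
[-0.20330968 13.85132166 -6.66927945 69.47939889  0.          8.6709671 ] [ -0.95801704  24.74173305 -14.53476738  50.72349957   0.
   7.91625974]
[0.57326516 0.07404062 0.21670991] 0.6291894827712585 9.325
```

View pics/w2.png

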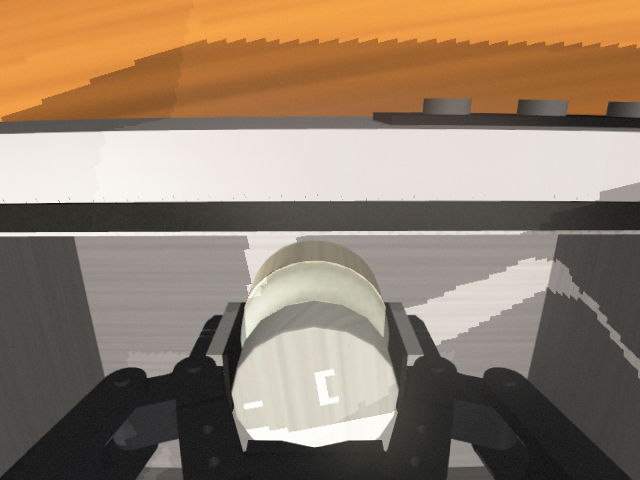

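The jar is held upright above the chamber floor, at about (315,350), and is clear of the walls. Now I set it down.

Run:
```python
from h import *
g=env.servo_line(S(-.14,0,.198),feed=.02,guard=4)
s=status.state();print(g,s["ee_pos"],fz(3))
env.move_gripper(1.0)
env.pause(.3)
env.servo_line(S(-.14,0,.36),feed=.12)
w=cam("wrist");cv2.imwrite("pics/w3.png",w["img"])
a=1.29
def bar(a):return H-ex*(.26*np.cos(a)-.022*np.sin(a))+[0,0,.26*np.sin(a)+.022*np.cos(a)]
for yaw in(p[2],p[2]+np.pi):
  R=down(yaw)
  print([env.ik(bar(a)+[0,0,z],R) for z in (.155,.25)],env.ik(bar(0)+[0,0,.153],R))
print(status.state()["time_s"])
```

```text
True [0.57303585 0.07401602 0.20594108] [-0.3756588  -0.38969047  5.57497616]
[array([-2.02433738, 27.24326488, 34.82057441, 97.57730953,  0.        ,
       96.84993939]), None] [  1.12499087  11.33943548 -24.20960587  54.45095865   0.
  99.99926765]
[array([ -2.02433738,  27.24326488,  34.82057441,  97.57730953,
         0.        , -83.15006061]), None] [  1.12499087  11.33943548 -24.20960587  54.45095865   0.
 -80.00073235]
12.2167
```

View pics/w3.png

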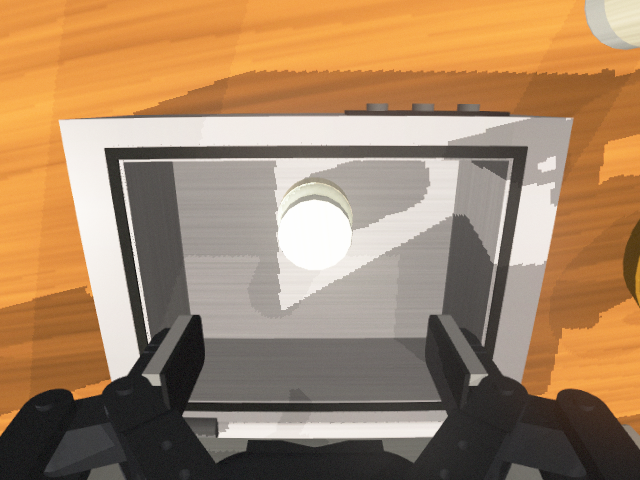

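The jar stands free in the chamber at (315,225), well off the walls. A vertical tool reaches barely above the bar, so I'll tilt it forward by 30° and check IK along the whole arc.

```bash
cat >> h.py <<'E'
def bar(a):return H-ex*(.26*np.cos(a)-.022*np.sin(a))+[0,0,.26*np.sin(a)+.022*np.cos(a)]
def Rt(deg,sg=1):
    t=np.radians(deg);z=np.sin(t)*ex-[0,0,np.cos(t)];y=sg*(np.cos(t)*ex+[0,0,np.sin(t)])
    return np.column_stack([np.cross(y,z),y,z])
E
python3 - <<'E'
from h import *
for t in(20,30,40):
  for sg in(1,-1):
    R=Rt(t,sg);z=R[:,2]
    L=[(1.29,.155),(1.29,.215),(1.29,.24),(1,.155),(.7,.155),(.3,.155),(0,.155)]
    print(t,sg,[None if (q:=env.ik(bar(a)-z*k,R)) is None else q.round() .astype(int).tolist() for a,k in L])
E
```

```text
20 1 [[-1, 13, 10, 67, -3, 98], [-1, 12, 16, 75, -3, 98], [0, 11, 19, 78, -3, 98], [0, 6, -2, 62, -3, 99], [2, 1, -14, 55, -4, 100], [3, -1, -30, 42, -4, 101], [4, 1, -40, 29, -4, 102]]
20 -1 [[-1, 13, 10, 67, -3, -82], [-1, 12, 16, 75, -3, -82], [0, 11, 19, 78, -3, -82], [0, 6, -2, 62, -3, -81], [2, 1, -14, 55, -4, -80], [3, -1, -30, 42, -4, -79], [4, 1, -40, 29, -4, -78]]
30 1 [[0, 7, -1, 52, -4, 98], [0, 4, 3, 59, -5, 98], [1, 3, 5, 62, -5, 98], [1, 1, -12, 48, -5, 99], [3, -4, -23, 41, -6, 100], [5, -6, -38, 28, -7, 102], [5, -2, -48, 15, -7, 102]]
30 -1 [[0, 7, -1, 52, -4, -82], [0, 4, 3, 59, -5, -82], [1, 3, 5, 62, -5, -82], [1, 1, -12, 48, -5, -81], [3, -4, -23, 41, -6, -80], [5, -6, -38, 28, -7, -78], [5, -2, -48, 15, -7, -78]]
40 1 [[0, 3, -12, 36, -6, 97], [1, -1, -9, 43, -7, 98], [2, -3, -8, 45, -7, 98], [2, -3, -21, 32, -7, 98], [4, -8, -32, 26, -8, 100], [6, -9, -47, 13, -10, 102], [7, -3, -57, -3, -10, 103]]
40 -1 [[0, 3, -12, 36, -6, -83], [1, -1, -9, 43, -7, -82], [2, -3, -8, 45, -7, -82], [2, -3, -21, 32, -7, -82], [4, -8, -32, 26, -8, -80], [6, -9, -47, 13, -10, -78], [7, -3, -57, -3, -10, -77]]
```

Run:
```python
from h import *
R=Rt(20);z=R[:,2]
env.servo_line(S(-.2,0,.48),feed=.2)
env.move_ptp(bar(1.29)-z*.24-.04*ex,R)
env.move_gripper(.5)
env.servo_line(bar(1.29)-z*.235-.002*ex,feed=.15)
w=cam("wrist");im=w["img"].copy()
for a,c in((1.27,(255,0,0)),(1.285,(0,255,0)),(1.3,(0,0,255))):
    B=bar(a);u=w2px(w,[B-ey*.075,B+ey*.075]).round().astype(int);cv2.line(im,tuple(map(int,u[0])),tuple(map(int,u[1])),c,1)
cv2.imwrite("pics/w4.png",im);print(fz(),status.state()["time_s"])
```

```text
[ 0.11926488 -0.09335813  0.18753165] 15.525
```

View pics/w4.png

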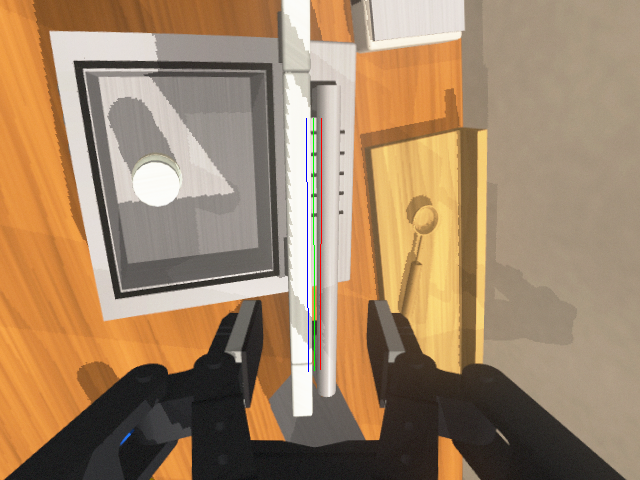

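The bar is the grey cylinder centred at x≈327 px, about 3 to 4 mm farther back than the model at 1.3 rad. I'll correct for that, approach and grip, biased slightly towards the robot.

Run:
```python
from h import *
R=Rt(20);z=R[:,2];B=bar(1.3)+.0015*ex
env.servo_line(B-z*.235,feed=.1);f0=fz();np.save("f0.npy",f0)
print("guard",env.servo_line(B-z*.155,feed=.1,guard=8))
env.move_gripper(0.0);env.pause(.2)
s=status.state();f=fz()-f0
print(s["opening"],s["grip_force"],s["time_s"],"f",f, "along ex",f@ex)
w=cam("wrist");cv2.imwrite("pics/w5.png",w["img"])
```

```text
guard False
0.11265142584138009 58.57574164867401 17.4583 f [ 1.41650968 -0.18971742  5.7284695 ] along ex 1.4288200601264829
```

View pics/w5.png

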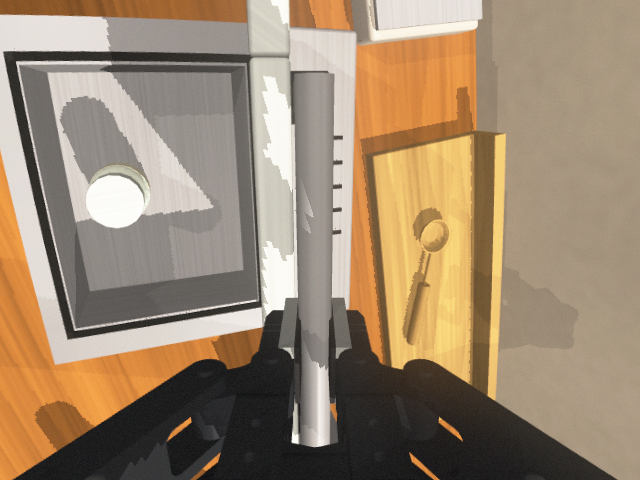

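Gripped: the bar lies between the pads at (318,360) and forces are small. Now I lower it along the arc, correcting for radial force as it goes.

```bash
cat > arc.py <<'E'
from h import *
import json,sys
R=Rt(20);z=R[:,2];f0=np.load("f0.npy")
def run(angles,off,feed,k=8e-5,lim=25):
    for a in angles:
        env.servo_line(bar(a)+off-z*.155,feed=feed)
        f=fz(2)-f0;r=bar(a)-H;r/=np.linalg.norm(r);t=np.cross(ey,r)
        P=status.state()["ee_pos"]+z*.155-off
        fr=f@r;off=off+r*np.clip(k*fr,-.001,.001)
        print(f"{a:.3f} fr {fr:.1f} ft {f@t:.1f} fy {f@ey:.1f} off {(off@ex)*1e3:.2f} {off[2]*1e3:.2f} t {status.state()['time_s']:.1f}")
        if np.linalg.norm(f)>lim: print("STOP");break
    np.save("off.npy",off);return off
E
python3 - <<'E'
from arc import *
off=status.state()["ee_pos"]+z*.155-bar(1.29)
off=off-ey*(off@ey)+ey*((status.state()["ee_pos"]+z*.155-bar(1.29))@ey)
run(np.arange(1.26,.75,-.05),off,.06)
E
```

```text
1.260 fr 1.8 ft 2.3 fy -0.0 off 4.09 1.50 t 17.9
1.210 fr 1.0 ft 3.9 fy 0.0 off 4.07 1.57 t 18.4
1.160 fr 5.5 ft 3.0 fy -1.5 off 3.93 1.99 t 18.8
1.110 fr 4.7 ft 2.8 fy -0.8 off 3.79 2.34 t 19.1
1.060 fr -0.8 ft 2.5 fy -1.2 off 3.82 2.28 t 19.6
1.010 fr -5.1 ft 2.6 fy -2.2 off 4.01 1.92 t 19.9
0.960 fr 5.6 ft 1.0 fy -3.5 off 3.78 2.31 t 20.4
0.910 fr 4.5 ft 2.7 fy -4.7 off 3.58 2.61 t 20.8
0.860 fr -3.0 ft 1.0 fy -3.3 off 3.73 2.41 t 21.1
0.810 fr 4.4 ft 0.6 fy -3.6 off 3.51 2.69 t 21.6
0.760 fr 2.8 ft 1.2 fy -4.6 off 3.36 2.85 t 21.9
```

```bash
sed -i 's/off=off+r\*np/off=off+ey*k*(f@ey)+r*np/' arc.py
python3 - <<'E'
from arc import *
o=run(np.arange(.71,.10,-.05),np.load("off.npy"),.06)
w=cam("wrist");cv2.imwrite("pics/w6.png",w["img"])
E
```

```text
0.710 fr 8.2 ft 0.2 fy -5.6 off 2.90 3.32 t 22.4
0.660 fr 1.0 ft 0.7 fy -1.7 off 2.84 3.37 t 22.8
0.610 fr 7.4 ft 0.4 fy -0.4 off 2.39 3.75 t 23.1
0.560 fr 0.7 ft 1.6 fy 1.2 off 2.34 3.79 t 23.6
0.510 fr 6.0 ft 0.6 fy 1.1 off 1.95 4.05 t 23.9
0.460 fr 3.0 ft 1.4 fy 1.7 off 1.74 4.18 t 24.4
0.410 fr -5.9 ft 0.1 fy -0.4 off 2.16 3.95 t 24.8
0.360 fr -3.0 ft 1.1 fy -0.6 off 2.37 3.85 t 25.1
0.310 fr -4.9 ft -0.5 fy -1.0 off 2.73 3.70 t 25.6
0.260 fr 2.0 ft 1.3 fy -0.7 off 2.58 3.76 t 25.9
0.210 fr -0.1 ft -0.2 fy 0.0 off 2.59 3.75 t 26.4
0.160 fr 2.4 ft 0.4 fy -0.1 off 2.40 3.80 t 26.8
0.110 fr -1.7 ft -0.5 fy 0.7 off 2.54 3.77 t 27.1
```

Run:
```python
from arc import *
off=np.load("off.npy");a=.11;L=[]
while a>-.04:   # approach until seated
    a-=.005; env.servo_line(bar(a)+off-z*.155,feed=.03)
    f=fz(2)-f0;L.append((round(a,3),f[2].round(1)))
    off=off+np.clip(8e-5*(f@ex),-3e-4,3e-4)*ex
    if f[2]>4:break
print(L[::3],L[-3:],f,status.state()["time_s"])
T=bar(a)+off-z*.155;D=0
for i in range(25):  # press up to 12.3 N
    f=fz(5)-f0;F=f[2]
    print(f"{D*1e3:.2f}:{F:.1f}",end=" ")
    if F>11.7 or D>.005:break
    D+=np.clip((12.3-F)/4e3*.6,1e-4,5e-4)
    env.servo_line(T-[0,0,D],feed=.01)
for i in range(6):
    env.pause(.1);print("hold",(fz(5)-f0).round(1))
np.save("press.npy",np.r_[T,D]);print(status.state()["time_s"],status.state()["opening"])
```

```text
[(0.105, np.float64(-1.4)), (0.09, np.float64(-0.3)), (0.075, np.float64(0.7)), (0.06, np.float64(0.6)), (0.045, np.float64(0.6)), (0.03, np.float64(-1.2)), (0.015, np.float64(-0.8)), (-0.0, np.float64(-1.1)), (-0.015, np.float64(5.8))] [(-0.005, np.float64(-1.1)), (-0.01, np.float64(1.6)), (-0.015, np.float64(5.8))] [-2.10311509 -0.78563518  5.81855377] 34.2833
0.00:5.7 0.50:6.7 1.00:8.1 1.50:9.3 1.95:10.0 2.30:10.9 2.51:11.6 2.62:11.5 2.74:11.9 hold [-5.8 -0.7 11.7]
hold [-5.7 -0.8 12.3]
hold [-5.3 -1.  12.3]
hold [-5.2 -1.1 11.7]
hold [-5.8 -0.7 11.8]
hold [-5.9 -1.1 12.1]
38.1333 0.11368303446773413
```

The bar was held at 12 N for over 1 s. Now I unload, release and retreat.

Run:
```python
from arc import *
v=np.load("press.npy");T=v[:3];D=v[3]
for i in range(20):
    D-=.0004;env.servo_line(T-[0,0,D],feed=.01)
    F=(fz(2)-f0)[2]
    if F<1.5:break
print(D,F,fz()-f0)
env.move_gripper(.4);env.pause(.2);print(fz()-f0)
P=T-[0,0,D]
env.servo_line(P-z*.08,feed=.08);print(fz()-f0)
env.servo_line(P-z*.25-.03*ex,feed=.15)
d=cam("scene");im=d["img"]
im=cv2.resize(im[130:350,150:470],(800,550),interpolation=cv2.INTER_CUBIC)
cv2.imwrite("pics/fin.png",im);print(status.state()["time_s"])
```

```text
-0.0016581647831165234 -0.674998366659326 [ 5.76353499 -1.88298555 -0.39143918]
[ 0.46375261 -0.14497064 -0.17991606]
[ 0.47522605 -0.22836435 -0.11064052]
44.775
```

View pics/fin.png

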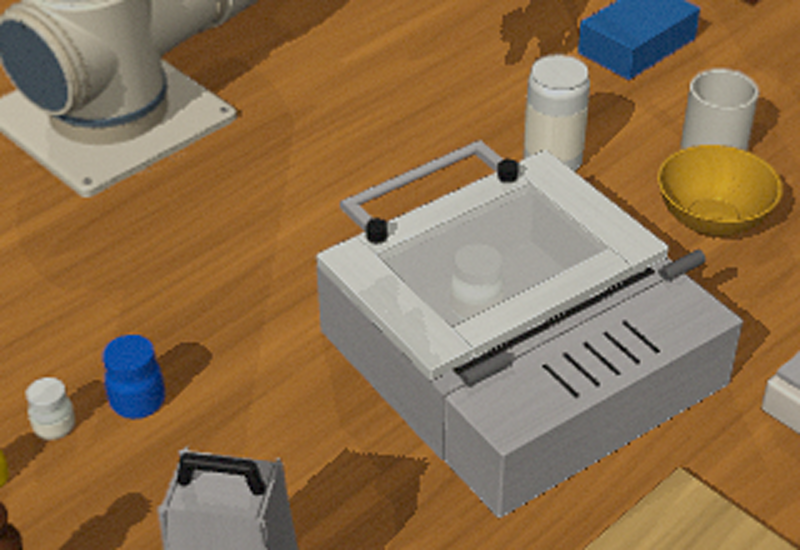

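The cover is shut. The jar stands upright under the window at about (478,275), the bar is free at about (410,175), and the bystanders are where they were.

```bash
python3 -c "
from workcell import env
print(env.hand_in())"
```

```text
the job is handed in; nothing more can be done
None
```

I stood the jar upright in the chamber, lowered the cover under control, pressed the handle bar at about 12 N for just over one second, released it and handed the job in; the last picture showed the cover shut with the jar inside and the bystanders in view unmoved, but no verdict came back.

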